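# Swap the pill bottles with the bowl and the splitter

### The arm

A 6-joint arm with a two-finger parallel gripper is mounted at the origin on the work surface. World frame = base frame: x ahead of the robot, y to its left, z up, the work surface at z = 0. Lengths are in mm, angles in rad, forces in N, time in s.
With the tool pointing down it reaches from about 400 to 825 mm from the base axis. Payload 7 kg.
Tool frame: the origin (TCP) lies on the centre line of the jaws, within the pads' length; the fingertips stand 14 mm ahead of it and the grasp point (between the pads) lies 5 mm behind it; z points along the fingers, y is the line along which they close (so a half turn about z gives the same grasp; the last joint's range is limited). The gripper opens to 88 mm and grips with 3 to 60 N. Pads are 19 mm wide; open, the fingers measure 130 mm over their backs; the gripper's body (78 mm by 193 mm) begins 47 mm behind the grasp point.
Start: joints at [1.53, 0.359, 0.012, 0, -1.224, -0.288], TCP at [217.971, 638.815, 240.561] pointing down, gripper open.
Joint ranges: [-3.07, 3.07], [-1.43, 2.12], [-1.02, 1.25], [-3.03, 1.67], [-3.05, -0], [-3.03, 3.03]. Speed limits (rad/s): [2.39, 2.39, 3.01, 3.14, 3.14, 3.14].

### API

Orientations are given as [roll, pitch, yaw] about the fixed x, y, z axes, in that order (R = Rz(yaw) Ry(pitch) Rx(roll)).
In Python, from station import telemetry, imaging, ticket gives the robot as it stands.
- The arm moves only by the tool carry_out, never from a script. Its argument "commands" is a list of rows, each a list of 5 numbers: the shift along the tool's x, y, z in m, then the turn about the tool's z in rad, then the finger opening in m, from 0 to 0.0876. A call has 1 to 20 rows; each row shifts and turns the commanded pose from where the row before left it, along the tool's axes as they then stand; what a row does not reach is not made up. A row lasts 1/8 s, in which the tool goes at most 62.5 mm and 10.7 degrees, less where a joint would pass 70% of its speed; a pose out of reach is approached as far as the arm can. A call with a gripper value outside its range is refused whole. The fingers move at their own pace and stop on an object; "newtons" is the grip in N (left out, the last holds). Time passes only in rows, so rows that do not move let the fingers close. It gives the time, the measured TCP pose, the force, the opening and the grip force at its end, in the units of the state.
- telemetry.sense(): the state, without advancing time (a new reading comes with each control period).
- imaging.snapshot(name): name is "scene" or "top"; returns the picture (420x560x3 uint8, red, green, blue); there is no depth.
- imaging.camera_info(name): a dict with "fx", "fy", "cx", "cy" (pixels), "origin" and "orientation" of the camera in the world. Camera axes: x right, y up, looking along -z (the intrinsics and any distortion apply to the point x, -y, -z); pixel columns grow to the right and rows downward; lengths in mm; the calibration is good to about 2 mm. A picture is of the moment at which its call begins. camera_info takes no time and is no camera call.
- ticket.sign_off(): hands the job in; it is judged then, once.
Trained networks look in the newest picture that a camera, given by its name, has taken for a name from the list of things; names that differ only in an ending like _2 or _b are one class to them, and where a whole thing is asked for, a point or a joint stands for the part that bears it (a point fixed in the world has none). Each returns a list of dicts, best first, with "conf" (0 to 1); they miss things now and then, are a little off and sometimes report something else, mostly with a low value. They report only what shows in the picture. A call takes as long as a camera call. They do not tell look-alikes from the thing itself.
- imaging.masks_of(camera, thing): "pixels" (420x560 bool, what is visible of it) and "location" ([column, row] in pixels, amid what is visible of it).
- imaging.mark_of(camera, thing): "location" ([column, row] in pixels: a listed point, or the origin of a listed thing).
The state is a dict: "time": time; "joints": joint angles; "joint_velocities": joint speeds; "joint_efforts": joint torques, N m; "tool_pos": TCP position; "tcp_rot": TCP orientation; "ft_force": force on the tool from outside, world axes, zero at the start; "moment": the same for the moment, N m; "width": finger opening in mm; "grasp_force": force on a finger pad.
Only numpy, scipy, OpenCV 4.12 (cv2) and the standard library are available. Lean on these libraries where they do the work, as an engineer would, in place of code of your own. Each camera call takes 0.05 s, during which the arm holds its last target. There are 200 camera calls.

### The job

After cleaning, the two pill bottles were put where the pinch bowl and the pill splitter belong, and the other way round. Swap them, using the empty turntable as the spare spot on the way, so that the tall bottle ends up on the oblong trivet, the squat bottle on the triangular one, the bowl on the round one and the splitter on the square one, each standing upright in the middle of its trivet. Set things down rather than dropping them, and never tip one over.

Things in the scene. Friction and masses are not known exactly. Their poses are not given: they have to be found in the camera images.
- tall_bottle: Loose, empty amber pill bottle with ribbed white cap, upright cylinder 36 mm in diameter (cap 38 mm), 95 mm tall, the cap its top 18 mm; about 30 g. Origin: centre of the underside, z up. At the start it stands near the middle of the round or the square trivet.
- squat_bottle: Loose, empty amber pill bottle with ribbed white cap, upright cylinder 54 mm in diameter (cap 56 mm), 60 mm tall, the cap its top 16 mm; about 35 g. Origin: centre of the underside, z up. At the start it stands near the middle of the round or the square trivet, the one without the tall bottle.
- pinch_bowl: Loose white ceramic pinch bowl, round, steep walls: 48 mm across the foot, 59 mm at 12 mm height, 62 mm across the rim, 34 mm tall, wall 4 mm; about 90 g. Can be gripped across its outside. Origin: centre of the underside, z up. At the start it stands near the middle of the oblong or the triangular trivet.
- pill_splitter: Loose stainless steel pill splitter: block 74 mm long (its x), 38 mm wide (its y), 26 mm tall, with a fixed lever plate 22 mm wide lying along the top to 39 mm height and a thumb disc that overhangs the -x end by 14 mm (it does not move); about 160 g. Grip across the 38 mm width. Origin: centre of the underside of the block, x along its length, z up. At the start it stands near the middle of the oblong or the triangular trivet, the one without the bowl, turned any way.
- round_trivet: Flat round cork trivet, 104 mm in diameter, 6 mm thick. The pose gives the centre of its underside, z up; fixed. In the end the pinch bowl stands on it.
- square_trivet: Flat square cork trivet, 96 by 96 mm, 6 mm thick. The pose gives the centre of its underside, z up; fixed. In the end the pill splitter stands on it, turned any way.
- oblong_trivet: Flat oblong cork trivet, 130 mm (its x) by 74 mm (its y), 6 mm thick. The pose gives the centre of its underside, z up; fixed. In the end the tall bottle stands on it.
- triangle_trivet: Flat cork trivet, an equilateral triangle with corners 80 mm from its centre, 6 mm thick. The pose gives the centre of its underside, z up; fixed. In the end the squat bottle stands on it.
- turntable: Black plastic lazy Susan, flat disc 190 mm in diameter, its flat top 18 mm above the work surface; locked, does not turn. The pose gives the centre of its underside, z up; fixed. Empty at the start: the spare spot. Trivets and turntable lie at least 170 mm apart, centre to centre; other small things up to 100 mm tall stand between and around them.
Not all that is in view belongs to the job. Leave any purple look-alike of the pill_splitter alone. What is shaped like the tall_bottle but red is not meant.

How it is judged:
By the outcome, as a careful person would: the job done as asked, in the order asked, and still so for the second after the job is handed in, with the robot touching nothing.
It also fails if it takes over 141 s, if anything falls off the work surface, if the arm or the gripper's body presses on something with over 40 N, if the wrist force passes 120 N, or if a joint passes its speed limit or range.

## Working session

There is one attempt and no reset: what is moved stays moved. The work goes in short steps, Python scripts to look and compute and a tool call to move; the robot and the scene stay as the last step left them, time stands still between calls to the robot, and variables do not carry over. Pictures are saved under pics/ and viewed, at most 14 in all, crops included, and the job is handed in when it is done.

Besides the shell and the picture viewer there is one more tool, called after "Call:" by a JSON object that holds its "name" and its "arguments". carry_out: Moves the arm, as the interface text tells. Its arguments: {"type":"object","properties":{"commands":{"type":"array"},"newtons":{"type":"number"}},"required":["commands"]}

```bash
mkdir -p pics; ls
cat > h.py <<'E'
import numpy as np, cv2
from scipy.spatial.transform import Rotation as R
from station import telemetry, imaging, ticket
def snap(cam,name):
    im=imaging.snapshot(cam); cv2.imwrite(f'pics/{name}.png',im[:,:,::-1]); return im
def px2w(cam,uv,z):
    c=imaging.camera_info(cam); 
    d=np.array([(uv[0]-c['cx'])/c['fx'],-(uv[1]-c['cy'])/c['fy'],-1.])
    o=c['orientation']; M=R.from_euler('xyz',o).as_matrix() if np.size(o)==3 else np.array(o).reshape(3,3)
    d=M@d; p=np.array(c['origin'],float); return p+d*(z-p[2])/d[2]
E
python3 - <<'E'
from h import *
for c in('scene','top'): snap(c,c+'0'); print(imaging.camera_info(c))
print(telemetry.sense())
for t,z in [('tall_bottle',0),('squat_bottle',0),('pinch_bowl',0),('pill_splitter',0),('round_trivet',6),('square_trivet',6),('oblong_trivet',6),('triangle_trivet',6),('turntable',18)]:
    for d in imaging.masks_of('top',t)[:3]:
        print(t,round(d['conf'],2),np.round(d['location']),d['pixels'].sum(),px2w('top',d['location'],z).round())
E
```

```text
pics
{'fx': 488.00401334500543, 'fy': 488.00401334500543, 'cx': 274.08556077607255, 'cy': 214.5098629397807, 'origin': array([1191.21659299,  379.64905557,  795.91418903]), 'orientation': array([ 0.81488372, -0.01886154,  2.10540956])}
{'fx': 519.3961839564089, 'fy': 519.3961839564089, 'cx': 278.7129897124731, 'cy': 211.8713380608497, 'origin': array([ 370.59969003,   15.61248688, 1227.59663299]), 'orientation': array([ 0.10528224, -0.01273815, -1.55951099])}
{'time': 0.1, 'joints': array([ 1.53013250e+00,  3.59321407e-01,  1.11957916e-02, -2.86746589e-04,
       -1.22409312e+00, -2.88103684e-01]), 'joint_velocities': array([ 0.00010613, -0.00158507,  0.00194298,  0.00083746, -0.00101786,
        0.00043181]), 'joint_efforts': array([-1.51593900e-03, -5.84161305e+01,  2.93755174e+01,  7.01574057e+00,
        1.02307118e-02, -5.73067268e-05]), 'tool_pos': array([217.83745089, 638.47201319, 239.73603189]), 'tcp_rot': array([ 3.14015227e+00, -1.45722918e-04, -3.28865029e-01]), 'ft_force': array([ 0.36304357,  0.94236075, -0.35799356]), 'moment': array([ 0.04898272, -0.03309638, -0.02199694]), 'grasp_force': 0.0, 'width': 87.780131548846}
tall_bottle 0.76 [293. 277.] 270 [347. -33.   0.]
tall_bottle 0.59 [276. 226.] 278 [467.   7.   0.]
squat_bottle 0.62 [130. 231.] 632 [451. 351.   0.]
pinch_bowl 0.65 [336. 162.] 539 [ 623. -134.    0.]
pill_splitter 0.92 [216. 148.] 520 [653. 153.   0.]
pill_splitter 0.65 [162. 142.] 473 [666. 283.   0.]
square_trivet 0.72 [269. 236.] 1354 [442.  23.   6.]
square_trivet 0.59 [325. 167.] 825 [ 608. -108.    6.]
oblong_trivet 0.71 [216. 163.] 1130 [615. 153.   6.]
triangle_trivet 0.78 [322. 165.] 880 [ 614. -100.    6.]
turntable 0.9 [407. 239.] 5211 [ 439. -298.   18.]
turntable 0.38 [273. 236.] 1413 [443.  15.  18.]
```

Run:
```python
import cv2
im=cv2.imread('pics/top0.png'); cv2.imwrite('pics/top0c.png',cv2.resize(im[100:320,60:500],(800,400),interpolation=cv2.INTER_CUBIC))
```

```text
(no output)
```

View pics/top0.png

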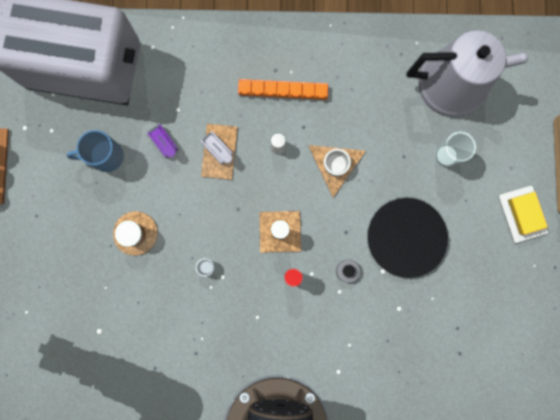

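View pics/scene0.png

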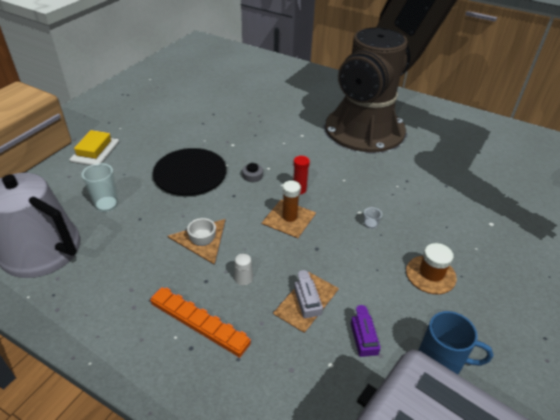

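View pics/top0c.png

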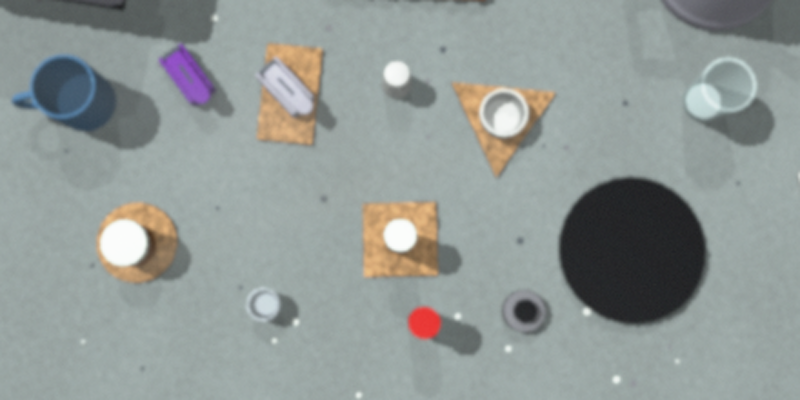

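Top view: the squat bottle is on the round trivet (131,234), the tall amber bottle on the square (280,231), the bowl on the triangle (337,162) and the steel splitter on the oblong (218,149).

Look-alikes, to be left alone:
- red bottle (293,277)
- purple splitter (162,142)
- white shaker (279,141)
- shot glass (205,268), which is small and empty

The crop confirms the amber bottles with white caps and the grey splitter as the right ones.

```bash
cat > meas.py <<'E'
from h import *
im=imaging.snapshot('top'); imaging.snapshot('scene')
hsv=cv2.cvtColor(im,cv2.COLOR_RGB2HSV)
def blob(mask,seed,rad=45):
    m=np.zeros(mask.shape,np.uint8); cv2.circle(m,seed,rad,1,-1); m&=mask.astype(np.uint8)
    n,l,s,c=cv2.connectedComponentsWithStats(m); k=1+np.argmax(s[1:,4])
    return np.argwhere(l==k)[:,::-1]
def W(p,z): return np.array([px2w('top',q,z)[:2] for q in p],np.float32)
cork=(hsv[...,0]<25)&(hsv[...,1]>70)&(hsv[...,2]>70)
for n,s in dict(round=(136,234),square=(280,231),oblong=(220,152),tri=(337,165)).items():
    p=W(blob(cork,s),6)
    print(n,len(p),'circ',cv2.minEnclosingCircle(p),'rect',cv2.minAreaRect(p))
    if n=='tri': t=cv2.minEnclosingTriangle(p.reshape(-1,1,2))[1]; print(t.reshape(3,2),t.mean(0))
white=(hsv[...,1]<35)&(hsv[...,2]>150)
for n,s,z,r in [('tall',(280,230),101,14),('squat',(128,233),66,20),('bowl',(337,162),40,18),('split',(218,149),45,22),('shaker',(279,141),70,12)]:
    p=W(blob(white,s,r),z); print(n,len(p),'circ',cv2.minEnclosingCircle(p),'rect',cv2.minAreaRect(p))
p=W(blob((hsv[...,1]<70)&(hsv[...,2]<45),(408,237),50),18); print('tt',cv2.minEnclosingCircle(p))
p=W(blob((hsv[...,1]>150)&((hsv[...,0]<8)|(hsv[...,0]>172)),(293,277),14),95); print('red',cv2.minEnclosingCircle(p))
for t,z in [('tall_bottle',6),('squat_bottle',6),('pinch_bowl',6),('pill_splitter',6),('round_trivet',0),('square_trivet',0),('oblong_trivet',0),('triangle_trivet',0),('turntable',0)]:
  for cam in('top','scene'):
    for d in imaging.mark_of(cam,t)[:2]: print(t,cam,round(d['conf'],2),np.round(d['location']),px2w(cam,d['location'],z).round()[:2])
E
python3 meas.py
```

```text
round 879 circ ((446.18255615234375, 338.174560546875), 51.27267837524414) rect ((445.9517822265625, 338.29962158203125), (98.70449829101562, 98.7679443359375), 0.7235608696937561)
square 1311 circ ((453.87774658203125, -2.0366101264953613), 64.31592559814453) rect ((454.68719482421875, -1.9329147338867188), (94.5272216796875, 94.00839233398438), 0.8634551167488098)
oblong 552 circ ((614.1376953125, 147.71176147460938), 47.048526763916016) rect ((613.0045166015625, 148.80323791503906), (72.10851287841797, 65.44441223144531), 84.51644134521484)Traceback (most recent call last):
  File "meas.py", line 11, in <module>
    p=W(blob(cork,s),6)
  File "meas.py", line 8, in W
    def W(p,z): return np.array([px2w('top',q,z)[:2] for q in p],np.float32)
                                 ~~~~^^^^^^^^^^^
  File "h.py", line 7, in px2w
    c=imaging.camera_info(cam);
ValueError: time passes only in moves, steps and waits
```

```bash
python3 - <<'E'
s=open('h.py').read()
s=s.replace("def px2w","import functools\n@functools.lru_cache\ndef info(cam): return imaging.camera_info(cam)\ndef px2w").replace("c=imaging.camera_info(cam);","c=info(cam)")
open('h.py','w').write(s)
s=open('meas.py').read()
s=s.replace("k=1+np.argmax(s[1:,4])\n    return np.argwhere(l==k)[:,::-1]","k=[i for i in range(1,n) if s[i,4]>40]\n    return np.argwhere(np.isin(l,k))[:,::-1]")
open('meas.py','w').write(s)
E
python3 meas.py
```

```text
round 877 circ ((446.18255615234375, 338.174560546875), 51.27267837524414) rect ((445.9514465332031, 338.3271179199219), (98.70449829101562, 98.71295166015625), 0.7235608696937561)
square 1394 circ ((430.5053405761719, -3.7337329387664795), 82.562255859375) rect ((426.7699890136719, -2.5349998474121094), (150.37347412109375, 94.37100982666016), 0.8634459376335144)
oblong 1006 circ ((644.5218505859375, 145.5167999267578), 71.48335266113281) rect ((644.3746948242188, 145.5208740234375), (73.66690826416016, 128.0174102783203), 85.00167846679688)
tri 762 circ ((617.4000854492188, -132.53782653808594), 76.02516174316406) rect ((625.1749877929688, -148.70098876953125), (131.23800659179688, 116.15708923339844), 25.81154441833496)
[[ 661.99457  -66.37741]
 [ 650.33344 -204.82263]
 [ 537.9174  -126.3895 ]] [[ 616.7485  -132.52985]]
tall 261 circ ((451.4927673339844, 0.42847609519958496), 20.131610870361328) rect ((451.3420104980469, 0.4490375518798828), (37.02659225463867, 36.978485107421875), 0.6872303485870361)
squat 664 circ ((442.9269104003906, 351.16845703125), 41.409786224365234) rect (
[... 1080 characters left out ...]
36. 164.] [ 617. -133.]
pinch_bowl scene 0.69 [204. 238.] [ 610. -130.]
pill_splitter top 0.84 [162. 142.] [664. 283.]
pill_splitter top 0.65 [215. 151.] [645. 156.]
pill_splitter scene 0.95 [307. 303.] [649. 151.]
pill_splitter scene 0.87 [363. 339.] [666. 279.]
round_trivet top 0.97 [134. 234.] [444. 343.]
round_trivet scene 0.75 [429. 273.] [440. 334.]
square_trivet top 0.64 [280. 229.] [459.  -2.]
square_trivet scene 0.74 [289. 215.] [440.  -7.]
oblong_trivet top 0.87 [218. 152.] [642. 148.]
oblong_trivet scene 0.76 [305. 299.] [637. 142.]
triangle_trivet top 0.71 [336. 164.] [ 617. -134.]
triangle_trivet scene 0.79 [202. 240.] [ 615. -133.]
turntable scene 0.88 [190. 175.] [ 442. -298.]
```

Call:
{"name": "carry_out", "arguments": {"commands": [[0,0,0,-0.164,0.0876],[0,0,0,-0.164,0.0876],[0.01,0.025,0,0,0.0876],[0.016,0.044,0,0,0.0876],[0.016,0.044,0,0,0.0876],[0.016,0.044,0,0,0.0876],[0.016,0.044,0,0,0.0876],[0.016,0.044,0,0,0.0876],[0.016,0.044,0,0,0.0876],[0.016,0.044,0,0,0.0876],[0.016,0.044,0,0,0.0876],[0.016,0.044,0,0,0.0876],[0.016,0.044,0,0,0.0876],[0.016,0.044,0,0,0.0876],[0.016,0.044,0,0,0.0876],[0.016,0.044,0,0,0.0876],[0.016,0.044,0,0,0.0876],[0.016,0.042,0,0,0.0876],[0,0,0,0,0.0876],[0,0,0,0,0.0876]], "newtons": 8}}

```text
time: 4.15
tool_pos: [467.3, -44.5, 240.5]
tcp_rot: [-3.142, 0.0, -0.002]
ft_force: [-0.6, 0.3, 0.4]
width: 87.8
grasp_force: 0.0
```

Run:
```python
from h import *
im=snap('top','t1')
for t,z in [('pill_splitter',32),('squat_bottle',66)]:
  for d in imaging.masks_of('top',t)[:3]:
    p=np.argwhere(d['pixels'])[:,::-1]; w=np.array([px2w('top',q,z)[:2] for q in p],np.float32)
    print(t,d['conf'],d['location'],cv2.minAreaRect(w),cv2.minEnclosingCircle(w))
```

```text
pill_splitter 0.97 [215.3, 150.0] ((645.1333618164062, 147.42742919921875), (82.03984832763672, 36.56145095825195), 45.460594177246094) ((645.3057250976562, 148.49407958984375), 41.964290618896484)
pill_splitter 0.68 [161.4, 142.2] ((660.3516845703125, 275.19110107421875), (82.37873077392578, 37.9739990234375), 36.44984817504883) ((661.0673217773438, 275.49029541015625), 41.944801330566406)
```

Call:
{"name": "carry_out", "arguments": {"commands": [[-0.008,-0.022,0,0,0.0876],[-0.008,-0.023,0,0,0.0876],[0,0,0,0,0.0876],[0,0,0.03,0,0.0876],[0,0,0.04,0,0.0876],[0,0,0.04,0,0.0876],[0,0,0.035,0,0.0876],[0,0,0.025,0,0.0876],[0,0,0.01,0,0.0876],[0,0,0,0,0.0876],[0,0,0,0,0.028],[0,0,0,0,0.028],[0,0,0,0,0.028],[0,0,0,0,0.028],[0,0,0,0,0.028],[0,0,0,0,0.028]], "newtons": 8}}

```text
time: 6.3
tool_pos: [451.5, 0.6, 60.6]
tcp_rot: [3.142, -0.0, -0.001]
ft_force: [0.5, -0.1, -0.0]
width: 37.7
grasp_force: 8.0
```

Call:
{"name": "carry_out", "arguments": {"commands": [[0,0,0,0,0.05],[0,0,0,0,0.05],[0,0,0.006,0,0.05],[0,0,0,0,0.05],[0,0,0,0,0.028],[0,0,0,0,0.028],[0,0,0,0,0.028],[0,0,0,0,0.028]], "newtons": 8}}

```text
time: 7.3
tool_pos: [451.5, 0.7, 54.6]
tcp_rot: [-3.142, -0.0, -0.001]
ft_force: [0.7, 1.4, 0.1]
width: 37.2
grasp_force: 8.0
```

Call:
{"name": "carry_out", "arguments": {"commands": [[0,0,-0.015,0,0.028],[0,0,-0.03,0,0.028],[0,0,-0.03,0,0.028],[0,0,-0.03,0,0.028],[0,0,-0.015,0,0.028],[-0.001,0.015,0,0,0.028],[-0.001,0.03,0,0,0.028],[-0.001,0.04,0,0,0.028],[-0.001,0.045,0,0,0.028],[-0.001,0.045,0,0,0.028],[-0.001,0.045,0,0,0.028],[-0.001,0.04,0,0,0.028],[-0.001,0.025,0,0,0.028],[0,0.015,0,0,0.028],[0,0,0.025,0,0.028],[0,0,0.03,0,0.028],[0,0,0.025,0,0.028],[0,0,0.015,0,0.028],[0,0,0.008,0,0.028],[0,0,0,0,0.028]]}}

```text
time: 9.8
tool_pos: [443.2, -299.3, 71.4]
tcp_rot: [-3.142, 0.001, -0.001]
ft_force: [1.3, 0.6, 0.2]
width: 37.4
grasp_force: 8.0
```

Call:
{"name": "carry_out", "arguments": {"commands": [[0,0,0.002,0,0.028],[0,0,0.0015,0,0.028],[0,0,0.001,0,0.028],[0,0,0.0005,0,0.028],[0,0,0,0,0.028]]}}

```text
time: 10.42
tool_pos: [443.2, -299.4, 66.6]
tcp_rot: [3.142, -0.0, -0.001]
ft_force: [-0.0, 0.1, 0.9]
width: 37.2
grasp_force: 8.0
```

Call:
{"name": "carry_out", "arguments": {"commands": [[0,0,0,0,0.06],[0,0,0,0,0.06],[0,0,0,0,0.0876],[0,0,-0.02,0,0.0876],[0,0,-0.04,0,0.0876],[0,0,-0.04,0,0.0876],[0,0,-0.03,0,0.0876],[0.008,-0.018,0,0,0.0876],[0.018,-0.04,0,0,0.0876],[0.02,-0.043,0,0,0.0876],[0.02,-0.043,0,0,0.0876],[0.02,-0.043,0,0,0.0876],[0.02,-0.043,0,0,0.0876],[0.02,-0.043,0,0,0.0876],[0.02,-0.043,0,0,0.0876],[0.02,-0.043,0,0,0.0876],[0.02,-0.043,0,0,0.0876],[0.015,-0.033,0,0,0.0876],[0.005,-0.016,0,0,0.0876],[0,0,0,0,0.0876]]}}

```text
time: 12.92
tool_pos: [649.4, 152.2, 196.0]
tcp_rot: [3.141, 0.001, 0.0]
ft_force: [0.3, 0.2, -1.1]
width: 87.6
grasp_force: 0.0
```

Run:
```python
from h import *
im=imaging.snapshot('scene')
cv2.imwrite('pics/s1.png',cv2.resize(im[100:360,100:460,::-1],(800,578),interpolation=cv2.INTER_CUBIC))
for d in imaging.masks_of('scene','pill_splitter')[:3]:
    p=np.argwhere(d['pixels'])[:,::-1]; w=np.array([px2w('scene',q,32)[:2] for q in p],np.float32)
    print(d['conf'],d['location'],cv2.minAreaRect(w))
```

```text
0.88 [363.9, 334.6] ((664.428955078125, 274.46124267578125), (108.20880889892578, 45.942691802978516), 38.3172492980957)
0.58 [307.0, 297.7] ((643.8684692382812, 146.23751831054688), (113.68292236328125, 43.921142578125), 43.04689407348633)
```

View pics/s1.png

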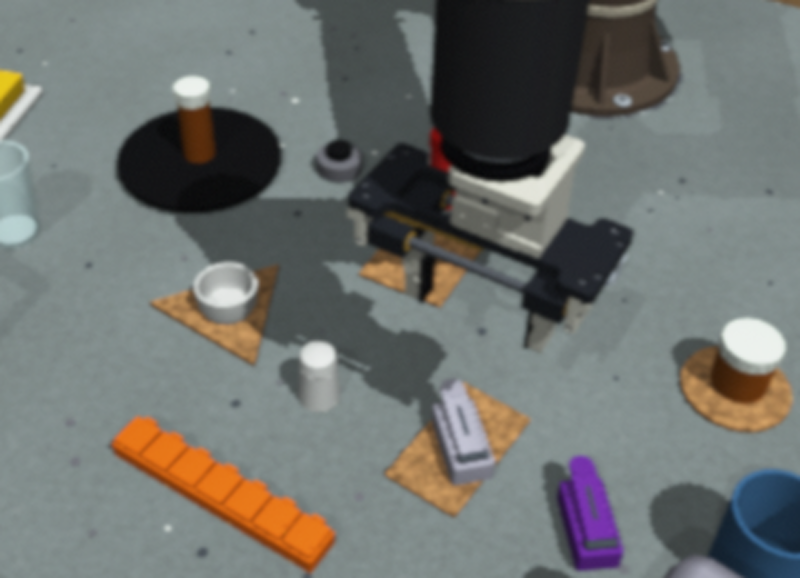

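Call:
{"name": "carry_out", "arguments": {"commands": [[0,0,0.01,-0.157,0.0876],[0,0,0.02,-0.157,0.0876],[0,0,0.03,-0.157,0.0876],[0,0,0.03,-0.157,0.0876],[0,0,0.03,-0.157,0.0876],[0,0,0.02,0,0.0876],[0,0,0.018,0,0.0876],[0,0,0.01,0,0.0876],[0,0,0.004,0,0.0876],[0,0,0,0,0.0876],[0,0,0,0,0.06],[0,0,0,0,0.04],[0,0,0,0,0.03],[0,0,0,0,0.03],[0,0,0,0,0.03],[0,0,0,0,0.03]], "newtons": 25}}

```text
time: 15.02
tool_pos: [649.5, 151.5, 24.5]
tcp_rot: [-3.142, 0.0, 0.784]
ft_force: [-0.4, -0.4, -0.8]
width: 37.8
grasp_force: 24.8
```

Call:
{"name": "carry_out", "arguments": {"commands": [[0,0,-0.015,0,0.03],[0,0,-0.03,0,0.03],[0,0,-0.03,0,0.03],[0,0,-0.03,0,0.03],[0,0,-0.015,0,0.03],[-0.016,-0.002,0,0,0.03],[-0.03,-0.004,0,0,0.03],[-0.04,-0.005,0,0,0.03],[-0.045,-0.005,0,0,0.03],[-0.045,-0.005,0,0,0.03],[-0.035,-0.004,0,0,0.03],[-0.025,-0.003,0,0,0.03],[-0.01,-0.001,0,0,0.03],[0,0,0.02,0,0.03],[0,0,0.03,0,0.03],[0,0,0.03,0,0.03],[0,0,0.02,0,0.03],[0,0,0.012,0,0.03],[0,0,0.003,0,0.03],[0,0,0,0,0.03]]}}

```text
time: 17.52
tool_pos: [455.2, -1.6, 29.8]
tcp_rot: [3.141, -0.0, 0.784]
ft_force: [-1.2, 0.3, -1.6]
width: 38.1
grasp_force: 24.8
```

Call:
{"name": "carry_out", "arguments": {"commands": [[0,0,0.002,0,0.03],[0,0,0.0015,0,0.03],[0,0,0.001,0,0.03],[0,0,0.0006,0,0.03],[0,0,0,0,0.03]]}}

```text
time: 18.15
tool_pos: [455.0, -1.7, 24.5]
tcp_rot: [3.142, -0.0, 0.784]
ft_force: [-0.2, 0.0, -1.2]
width: 38.0
grasp_force: 24.9
```

Call:
{"name": "carry_out", "arguments": {"commands": [[0,0,0,0,0.06],[0,0,0,0,0.06],[0,0,-0.015,0,0.06],[0,0,-0.03,0,0.0876],[0,0,-0.04,0.157,0.0876],[0,0,-0.04,0.157,0.0876],[0,0,-0.03,0.157,0.0876],[0,0,0,0.157,0.0876],[0,0,0,0.157,0.0876],[0,0,0,0,0.0876],[-0.001,0.02,0,0,0.0876],[-0.001,0.035,0,0,0.0876],[-0.001,0.045,0,0,0.0876],[-0.002,0.05,0,0,0.0876],[-0.002,0.05,0,0,0.0876],[-0.002,0.045,0,0,0.0876],[-0.002,0.035,0,0,0.0876],[-0.001,0.018,0,0,0.0876],[0,0,0,0,0.0876],[0,0,0,0,0.0876]]}}

```text
time: 20.65
tool_pos: [442.7, -299.0, 179.3]
tcp_rot: [-3.141, 0.0, 0.0]
ft_force: [-0.8, -0.1, 0.2]
width: 87.6
grasp_force: 0.0
```

Run:
```python
from h import *
im=imaging.snapshot('top')
cv2.imwrite('pics/t2.png',cv2.resize(im[100:320,60:500,::-1],(800,400),interpolation=cv2.INTER_CUBIC))
for t,z in [('pill_splitter',32)]:
  for d in imaging.masks_of('top',t)[:3]:
    p=np.argwhere(d['pixels'])[:,::-1]; w=np.array([px2w('top',q,z)[:2] for q in p],np.float32)
    print(t,d['conf'],d['location'],cv2.minAreaRect(w))
im=imaging.snapshot('scene')
for d in imaging.mark_of('scene','pill_splitter')[:3]: print(d,px2w('scene',d['location'],6))
for d in imaging.mark_of('scene','tall_bottle')[:3]: print(d,px2w('scene',d['location'],18))
```

```text
pill_splitter 0.69 [278.6, 232.7] ((450.68994140625, -8.51095962524414), (88.12033081054688, 42.48773956298828), 45.5429573059082)
pill_splitter 0.58 [159.9, 140.0] ((660.4013061523438, 274.7878723144531), (80.38702392578125, 36.7487678527832), 36.87712860107422)
{'location': [362.1, 339.4], 'conf': 0.83} [668.02575323 277.81420226   6.        ]
{'location': [286.4, 220.7], 'conf': 0.66} [465.46684962   0.58464029   6.        ]
{'location': [431.8, 271.9], 'conf': 0.41} [439.02079329 339.31086638   6.        ]
{'location': [191.3, 168.7], 'conf': 0.91} [ 437.98920093 -296.42090017   18.        ]
{'location': [297.8, 192.5], 'conf': 0.82} [375.52894026 -18.90788826  18.        ]
{'location': [427.2, 274.8], 'conf': 0.64} [463.13422951 334.13070946  18.        ]
```

View pics/t2.png

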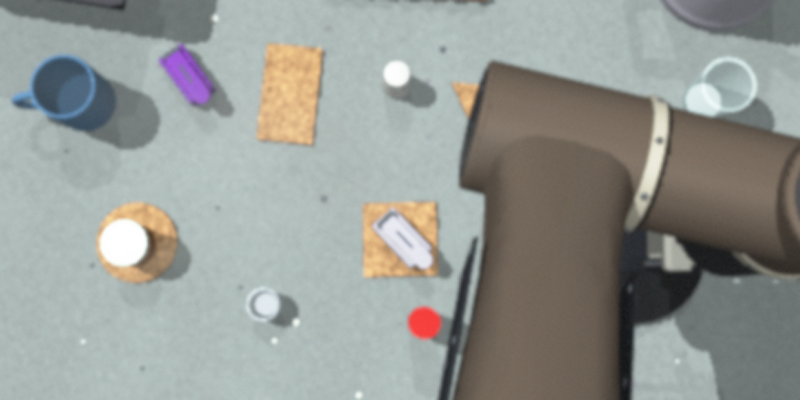

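The splitter stands on the square trivet, centred near crop (402,238). The oblong trivet (290,94) is now empty. Next I pick up the tall bottle.

Call:
{"name": "carry_out", "arguments": {"commands": [[0,0,0.025,0,0.0876],[0,0,0.035,0,0.0876],[0,0,0.03,0,0.0876],[0,0,0.015,0,0.0876],[0,0,0.007,0,0.0876],[0,0,0,0,0.0876],[0,0,0,0,0.06],[0,0,0,0,0.04],[0,0,0,0,0.028],[0,0,0,0,0.028],[0,0,0,0,0.028],[0,0,0,0,0.028],[0,0,0,0,0.028]], "newtons": 8}}

```text
time: 22.52
tool_pos: [442.7, -299.7, 67.5]
tcp_rot: [3.142, 0.0, -0.001]
ft_force: [0.6, -0.6, -0.1]
width: 37.2
grasp_force: 8.0
```

Call:
{"name": "carry_out", "arguments": {"commands": [[0,0,-0.015,0,0.028],[0,0,-0.035,0,0.028],[0,0,-0.04,0,0.028],[0,0,-0.02,0,0.028],[0.009,-0.02,0,0,0.028],[0.016,-0.035,0,0,0.028],[0.0204,-0.045,0,0,0.028],[0.0204,-0.045,0,0,0.028],[0.0204,-0.045,0,0,0.028],[0.0204,-0.045,0,0,0.028],[0.0204,-0.045,0,0,0.028],[0.0204,-0.045,0,0,0.028],[0.0204,-0.045,0,0,0.028],[0.018,-0.04,0,0,0.028],[0.0115,-0.025,0,0,0.028],[0.0045,-0.01,0,0,0.028],[0,0,0.02,0,0.028],[0,0,0.03,0,0.028],[0,0,0.03,0,0.028],[0,0,0.01,0,0.028]]}}

```text
time: 25.02
tool_pos: [643.7, 144.0, 86.2]
tcp_rot: [3.14, 0.003, -0.002]
ft_force: [-0.6, 0.7, 0.4]
width: 37.1
grasp_force: 8.0
```

Call:
{"name": "carry_out", "arguments": {"commands": [[0,0,0.015,0,0.028],[0,0,0.01,0,0.028],[0,0,0.003,0,0.028],[0,0,0,0,0.028]]}}

```text
time: 25.52
tool_pos: [645.0, 145.1, 59.7]
tcp_rot: [3.142, -0.0, -0.001]
ft_force: [-0.1, -0.0, -0.5]
width: 37.3
grasp_force: 8.0
```

Call:
{"name": "carry_out", "arguments": {"commands": [[0,0,0.002,0,0.028],[0,0,0.001,0,0.028],[0,0,0.001,0,0.028],[0,0,0,0,0.028],[0,0,0,0,0.028]]}}

```text
time: 26.15
tool_pos: [644.9, 145.1, 55.5]
tcp_rot: [3.142, -0.0, -0.001]
ft_force: [0.2, -0.6, 0.1]
width: 37.3
grasp_force: 8.0
```

Call:
{"name": "carry_out", "arguments": {"commands": [[0,0,0,0,0.06],[0,0,0,0,0.06],[0,0,0,0,0.0876],[0,0,-0.02,0,0.0876],[0,0,-0.04,0,0.0876],[0,0,-0.04,0,0.0876],[0,0,-0.03,0,0.0876],[-0.015,-0.014,0,0,0.0876],[-0.03,-0.028,0,0,0.0876],[-0.035,-0.033,0,0,0.0876],[-0.035,-0.033,0,0,0.0876],[-0.035,-0.033,0,0,0.0876],[-0.03,-0.028,0,0,0.0876],[-0.018,-0.018,0,0,0.0876],[-0.005,-0.0055,0,0,0.0876],[0,0,0.02,0,0.0876],[0,0,0.03,0,0.0876],[0,0,0.02,0,0.0876],[0,0,0,0,0.0876]]}}

```text
time: 28.52
tool_pos: [441.3, 336.3, 113.6]
tcp_rot: [3.138, 0.002, -0.002]
ft_force: [0.5, 0.5, -0.2]
width: 87.9
grasp_force: 0.0
```

Run:
```python
from h import *
im=imaging.snapshot('scene')
cv2.imwrite('pics/s2.png',cv2.resize(im[100:380,130:513,::-1],(800,585),interpolation=cv2.INTER_CUBIC))
for d in imaging.mark_of('scene','tall_bottle')[:3]: print(d,px2w('scene',d['location'],6))
for d in imaging.mark_of('scene','squat_bottle')[:3]: print(d,px2w('scene',d['location'],6))
```

```text
{'location': [300.7, 298.0], 'conf': 0.95} [643.92337331 134.77327711   6.        ]
{'location': [298.5, 190.7], 'conf': 0.64} [355.983476   -26.86515088   6.        ]
{'location': [430.5, 271.9], 'conf': 0.91} [440.47078426 336.94813926   6.        ]
```

View pics/s2.png

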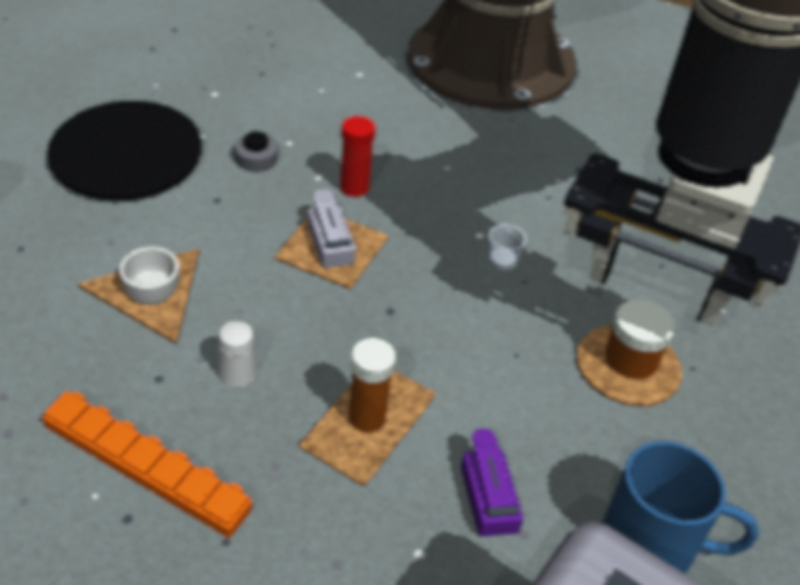

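Call:
{"name": "carry_out", "arguments": {"commands": [[0,0,0.025,0,0.0876],[0,0,0.03,0,0.0876],[0,0,0.022,0,0.0876],[0,0,0.01,0,0.0876],[0,0,0.003,0,0.0876],[0,0,0,0,0.0876],[0,0,0,0,0.065],[0,0,0,0,0.055],[0,0,0,0,0.045],[0,0,0,0,0.045],[0,0,0,0,0.045],[0,0,0,0,0.045]], "newtons": 8}}

```text
time: 30.18
tool_pos: [442.1, 337.8, 25.6]
tcp_rot: [-3.141, -0.0, -0.001]
ft_force: [-0.6, -0.5, 2.7]
width: 55.6
grasp_force: 8.0
```

Call:
{"name": "carry_out", "arguments": {"commands": [[0,0,-0.015,0,0.045],[0,0,-0.035,0,0.045],[0,0,-0.04,0,0.045],[0,0,-0.025,0,0.045],[0,0.02,0,0,0.045],[0,0.038,0,0,0.045],[0,0.045,0,0,0.045],[0,0.045,0,0,0.045],[0,0.045,0,0,0.045],[0,0.045,0,0,0.045],[0,0.045,0,0,0.045],[0,0.045,0,0,0.045],[0,0.045,0,0,0.045],[0,0.045,0,0,0.045],[0,0.045,0,0,0.045],[0,0.045,0,0,0.045],[0,0.045,0,0,0.045],[0,0.04,0,0,0.045],[0,0.03,0,0,0.045],[0.001,0.015,0,0,0.045]]}}

```text
time: 32.67
tool_pos: [441.2, -301.6, 140.0]
tcp_rot: [-3.141, 0.001, -0.003]
ft_force: [0.2, 0.9, -0.9]
width: 55.4
grasp_force: 8.0
```

Call:
{"name": "carry_out", "arguments": {"commands": [[0,0,0.02,0,0.045],[0,0,0.03,0,0.045],[0,0,0.03,0,0.045],[0,0,0.015,0,0.045],[0,0,0.003,0,0.045],[0,0,0,0,0.045],[0,0,0,0,0.045]]}}

```text
time: 33.55
tool_pos: [443.2, -300.4, 43.5]
tcp_rot: [3.141, -0.002, -0.001]
ft_force: [-0.2, 1.0, 0.2]
width: 55.8
grasp_force: 8.0
```

Call:
{"name": "carry_out", "arguments": {"commands": [[0,0,0.0025,0,0.045],[0,0,0.0015,0,0.045],[0,0,0.001,0,0.045],[0,0,0.0005,0,0.045],[0,0,0,0,0.045],[0,0,0,0,0.045]]}}

```text
time: 34.3
tool_pos: [442.5, -300.3, 37.5]
tcp_rot: [3.141, -0.0, -0.001]
ft_force: [-1.9, 1.6, 7.3]
width: 55.9
grasp_force: 8.0
```

Call:
{"name": "carry_out", "arguments": {"commands": [[0,0,0,0,0.07],[0,0,0,0,0.0876],[0,0,0,0,0.0876],[0,0,-0.02,0,0.0876],[0,0,-0.04,0,0.0876],[0,0,-0.04,0,0.0876],[0,0,-0.03,0,0.0876],[0.012,-0.011,0,0,0.0876],[0.025,-0.024,0,0,0.0876],[0.035,-0.034,0,0,0.0876],[0.035,-0.034,0,0,0.0876],[0.033,-0.032,0,0,0.0876],[0.022,-0.021,0,0,0.0876],[0.012,-0.011,0,0,0.0876],[0,0,0.02,0,0.0876],[0,0,0.03,0,0.0876],[0,0,0.02,0,0.0876],[0,0,0,0,0.0876],[0,0,0,0,0.0876]]}}

```text
time: 36.67
tool_pos: [617.0, -133.8, 97.8]
tcp_rot: [3.141, -0.001, -0.001]
ft_force: [0.0, 0.4, 0.3]
width: 87.5
grasp_force: 0.0
```

Run:
```python
from h import *
im=imaging.snapshot('scene')
cv2.imwrite('pics/s3.png',cv2.resize(im[120:300,100:340,::-1],(800,600),interpolation=cv2.INTER_CUBIC))
for d in imaging.mark_of('scene','pinch_bowl')[:2]: print(d,px2w('scene',d['location'],6))
for d in imaging.mark_of('scene','squat_bottle')[:2]: print(d,px2w('scene',d['location'],18))
```

```text
{'location': [206.0, 238.2], 'conf': 0.75} [ 609.16597184 -124.67400046    6.        ]
```

View pics/s3.png

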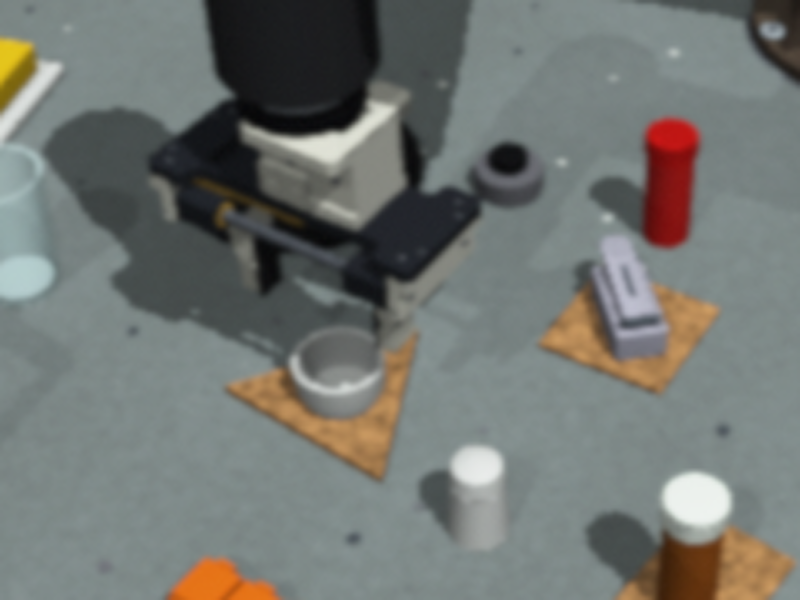

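The gripper hovers over the bowl (rim at crop (338,362)), with its right finger close in the view. I'll check the rim position once before descending.

Run:
```python
from h import *
print(px2w('scene',(201.4,228.6),40),px2w('top',(337.7,162.2),40))
im=cv2.imread('pics/top0.png'); g=cv2.resize(im[140:185,310:365],None,fx=8,fy=8,interpolation=cv2.INTER_CUBIC)
c=cv2.HoughCircles(cv2.cvtColor(g,cv2.COLOR_BGR2GRAY),cv2.HOUGH_GRADIENT,1,100,param1=80,param2=20,minRadius=95,maxRadius=125)
for q in c[0][:3]: print(q,px2w('top',(310+(q[0]+.5)/8-.5,140+(q[1]+.5)/8-.5),40))
```

```text
[ 616.01858306 -128.7879898    40.        ] [ 614.18955432 -134.00965841   40.        ]Traceback (most recent call last):
  File "<stdin>", line 5, in <module>
TypeError: 'NoneType' object is not subscriptable
```

Call:
{"name": "carry_out", "arguments": {"commands": [[-0.0015,-0.002,0,0,0.0876],[0,0,0.02,0,0.0876],[0,0,0.025,0,0.0876],[0,0,0.018,0,0.0876],[0,0,0.008,0,0.0876],[0,0,0.002,0,0.0876],[0,0,0,0,0.0876],[0,0,0,0,0.072],[0,0,0,0,0.062],[0,0,0,0,0.05],[0,0,0,0,0.05],[0,0,0,0,0.05],[0,0,0,0,0.05]], "newtons": 20}}

```text
time: 38.45
tool_pos: [615.3, -131.4, 24.2]
tcp_rot: [3.141, -0.0, -0.001]
ft_force: [-0.4, -0.3, 2.8]
width: 59.6
grasp_force: 20.0
```

Call:
{"name": "carry_out", "arguments": {"commands": [[0,0,-0.015,0,0.05],[0,0,-0.035,0,0.05],[0,0,-0.04,0,0.05],[0,0,-0.02,0,0.05],[-0.0072,-0.02,0,0,0.05],[-0.0137,-0.038,0,0,0.05],[-0.0162,-0.045,0,0,0.05],[-0.0162,-0.045,0,0,0.05],[-0.0162,-0.045,0,0,0.05],[-0.0162,-0.045,0,0,0.05],[-0.0162,-0.045,0,0,0.05],[-0.0162,-0.045,0,0,0.05],[-0.0162,-0.045,0,0,0.05],[-0.0162,-0.045,0,0,0.05],[-0.0119,-0.033,0,0,0.05],[-0.0069,-0.0184,0,0,0.05],[0,0,0,0,0.05],[0,0,0.02,0,0.05],[0,0,0.03,0,0.05],[0,0,0.02,0,0.05]]}}

```text
time: 40.95
tool_pos: [445.9, 336.4, 62.6]
tcp_rot: [3.14, 0.001, -0.002]
ft_force: [-0.1, -0.6, -0.5]
width: 59.5
grasp_force: 20.0
```

Call:
{"name": "carry_out", "arguments": {"commands": [[0,0,0,0,0.05]]}}

```text
time: 41.08
tool_pos: [445.5, 336.0, 62.4]
tcp_rot: [3.138, 0.002, -0.002]
ft_force: [-1.0, 0.0, -0.8]
width: 59.6
grasp_force: 20.0
```

Run:
```python
from h import *
im=imaging.snapshot('scene')
cv2.imwrite('pics/s4.png',cv2.resize(im[140:320,320:560,::-1],(800,600),interpolation=cv2.INTER_CUBIC))
for d in imaging.mark_of('scene','squat_bottle')[:2]: print(d,px2w('scene',d['location'],18))
im=imaging.snapshot('top')
for d in imaging.mark_of('top','squat_bottle')[:2]: print(d,px2w('top',d['location'],18))
print(telemetry.sense()['ft_force'])
```

```text
{'location': [191.1, 169.9], 'conf': 0.63} [ 442.21613802 -293.80008131   18.        ]
{'location': [411.2, 236.1], 'conf': 0.65} [ 445.54915049 -308.76722562   18.        ]
[-0.10652114  0.62872244 -1.36910232]
```

View pics/s4.png

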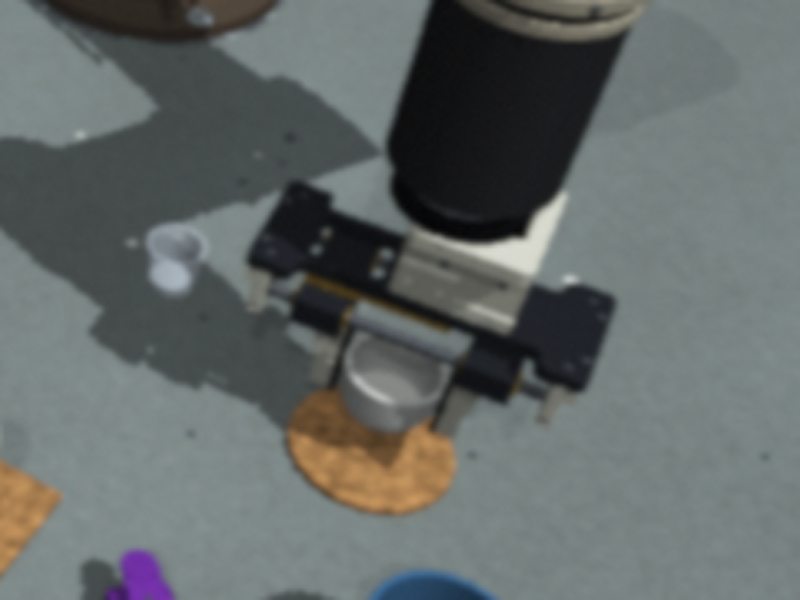

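The bowl hangs level between the fingers above the round trivet (crop (375,450)). I'll lower it.

Call:
{"name": "carry_out", "arguments": {"commands": [[0,0,0.02,0,0.05],[0,0,0.013,0,0.05],[0,0,0.003,0,0.05],[0,0,0,0,0.05],[0,0,0,0,0.05]]}}

```text
time: 41.9
tool_pos: [446.5, 338.5, 28.5]
tcp_rot: [-3.141, -0.001, -0.001]
ft_force: [-1.2, -0.0, -0.7]
width: 59.3
grasp_force: 20.0
```

Call:
{"name": "carry_out", "arguments": {"commands": [[0,0,0.002,0,0.05],[0,0,0.0012,0,0.05],[0,0,0.0008,0,0.05],[0,0,0,0,0.05],[0,0,0,0,0.05]]}}

```text
time: 42.52
tool_pos: [446.2, 338.2, 24.2]
tcp_rot: [-3.142, -0.0, -0.001]
ft_force: [-1.6, -0.2, 5.5]
width: 59.6
grasp_force: 20.0
```

Call:
{"name": "carry_out", "arguments": {"commands": [[0,0,0,0,0.07],[0,0,0,0,0.0876],[0,0,0,0,0.0876],[0,0,-0.02,0,0.0876],[0,0,-0.045,0,0.0876],[0,0,-0.045,0,0.0876],[0,0,-0.03,0,0.0876],[-0.001,0.0255,0,0,0.0876],[-0.001,0.043,0,0,0.0876],[-0.001,0.055,0,0,0.0876],[-0.0007,0.055,0,0,0.0876],[0,0.055,0,0,0.0876],[0,0.055,0,0,0.0876],[0,0.055,0,0,0.0876],[0,0.055,0,0,0.0876],[0,0.055,0,0,0.0876],[0,0.055,0,0,0.0876],[0,0.055,0,0,0.0876],[0,0.045,0,0,0.0876],[0,0.03,0,0,0.0876]]}}

```text
time: 45.02
tool_pos: [440.4, -302.4, 162.8]
tcp_rot: [-3.141, 0.002, -0.003]
ft_force: [0.2, 1.0, -0.6]
width: 87.7
grasp_force: 0.0
```

Call:
{"name": "carry_out", "arguments": {"commands": [[0,0,0,0,0.0876],[0,0,0.015,0,0.0876],[0,0,0.03,0,0.0876],[0,0,0,0,0.0876],[0,0,0,0,0.0876]]}}

```text
time: 45.65
tool_pos: [442.2, -299.9, 119.3]
tcp_rot: [3.141, 0.0, 0.001]
ft_force: [0.1, -1.2, 0.7]
width: 87.8
grasp_force: 0.0
```

Down to TCP 37.5 and grip.

Call:
{"name": "carry_out", "arguments": {"commands": [[0,0,0.02,0,0.0876],[0,0,0.03,0,0.0876],[0,0,0.02,0,0.0876],[0,0,0.009,0,0.0876],[0,0,0.0025,0,0.0876],[0,0,0,0,0.0876],[0,0,0,0,0.065],[0,0,0,0,0.055],[0,0,0,0,0.045],[0,0,0,0,0.045],[0,0,0,0,0.045],[0,0,0,0,0.045]], "newtons": 8}}

```text
time: 47.15
tool_pos: [442.1, -300.4, 37.6]
tcp_rot: [3.142, -0.0, -0.001]
ft_force: [-0.5, 0.2, 1.9]
width: 55.6
grasp_force: 8.0
```

Run:
```python
from h import *
im=imaging.snapshot('top'); hsv=cv2.cvtColor(im,cv2.COLOR_RGB2HSV)
for d in imaging.mark_of('top','triangle_trivet')[:2]: print(d,px2w('top',d['location'],0))
cork=((hsv[...,0]<25)&(hsv[...,1]>70)&(hsv[...,2]>70)).astype(np.uint8)
m=np.zeros_like(cork); cv2.circle(m,(337,165),36,1,-1); m&=cork
p=np.array([px2w('top',q,6)[:2] for q in np.argwhere(m)[:,::-1]],np.float32)
t=cv2.minEnclosingTriangle(p.reshape(-1,1,2))[1].reshape(3,2); print(len(p),t,t.mean(0),p.mean(0))
for d in imaging.mark_of('top','pinch_bowl')[:2]: print(d,px2w('top',d['location'],6))
```

```text
{'location': [337.4, 164.4], 'conf': 0.76} [ 617.01190794 -138.32345082    0.        ]
660 [[ 647.38165 -239.86768]
 [ 586.6985  -123.05958]
 [ 663.72424  -45.8424 ]] [ 632.60144 -136.25655] [ 640.4132  -135.82353]
{'location': [135.7, 230.7], 'conf': 0.85} [451.17318798 336.79747343   6.        ]
```

Call:
{"name": "carry_out", "arguments": {"commands": [[0,0,-0.015,0,0.045],[0,0,-0.035,0,0.045],[0,0,-0.04,0,0.045],[0,0,-0.02,0,0.045],[0.012,-0.011,0,0,0.045],[0.025,-0.024,0,0,0.045],[0.035,-0.034,0,0,0.045],[0.035,-0.034,0,0,0.045],[0.033,-0.032,0,0,0.045],[0.022,-0.021,0,0,0.045],[0.013,-0.012,0,0,0.045],[0,0,0,0,0.045],[0,0,0.02,0,0.045],[0,0,0.03,0,0.045],[0,0,0.03,0,0.045],[0,0,0.025,0,0.045],[0,0,0.01,0,0.045],[0,0,0.003,0,0.045],[0,0,0,0,0.045],[0,0,0,0,0.045]]}}

```text
time: 49.8
tool_pos: [617.8, -132.5, 30.5]
tcp_rot: [-3.142, -0.002, -0.001]
ft_force: [0.2, -0.5, 0.1]
width: 55.6
grasp_force: 8.0
```

Call:
{"name": "carry_out", "arguments": {"commands": [[0,0,0.002,0,0.045],[0,0,0.001,0,0.045],[0,0,0.001,0,0.045],[0,0,0,0,0.045],[0,0,0,0,0.045]]}}

```text
time: 50.42
tool_pos: [617.2, -132.4, 25.6]
tcp_rot: [-3.142, -0.0, -0.001]
ft_force: [-1.2, 1.5, 3.7]
width: 55.6
grasp_force: 8.0
```

Call:
{"name": "carry_out", "arguments": {"commands": [[0,0,0,0,0.07],[0,0,0,0,0.0876],[0,0,0,0,0.0876],[0,0,-0.02,0,0.0876],[0,0,-0.04,0,0.0876],[0,0,-0.045,0,0.0876],[0,0,-0.045,0,0.0876],[0,0,-0.03,0,0.0876],[-0.015,0.02,0,0,0.0876],[-0.03,0.045,0,0,0.0876],[-0.03,0.055,0,0,0.0876],[-0.03,0.055,0,0,0.0876],[-0.03,0.055,0,0,0.0876],[-0.03,0.055,0,0,0.0876],[-0.03,0.045,0,0,0.0876],[-0.02,0.03,0,0,0.0876],[0,0,0,0,0.0876],[0,0,0,0,0.0876]]}}

```text
time: 52.68
tool_pos: [401.4, -491.6, 204.6]
tcp_rot: [-3.141, 0.001, -0.002]
ft_force: [-0.1, 0.0, 0.3]
width: 87.6
grasp_force: 0.0
```

Run:
```python
from h import *
im=imaging.snapshot('scene')
cv2.imwrite('pics/s5.png',cv2.resize(im[100:370,130:490,::-1],(800,600),interpolation=cv2.INTER_CUBIC))
im=imaging.snapshot('top')
cv2.imwrite('pics/t5.png',cv2.resize(im[100:320,60:500,::-1],(800,400),interpolation=cv2.INTER_CUBIC))
```

```text
(no output)
```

View pics/s5.png

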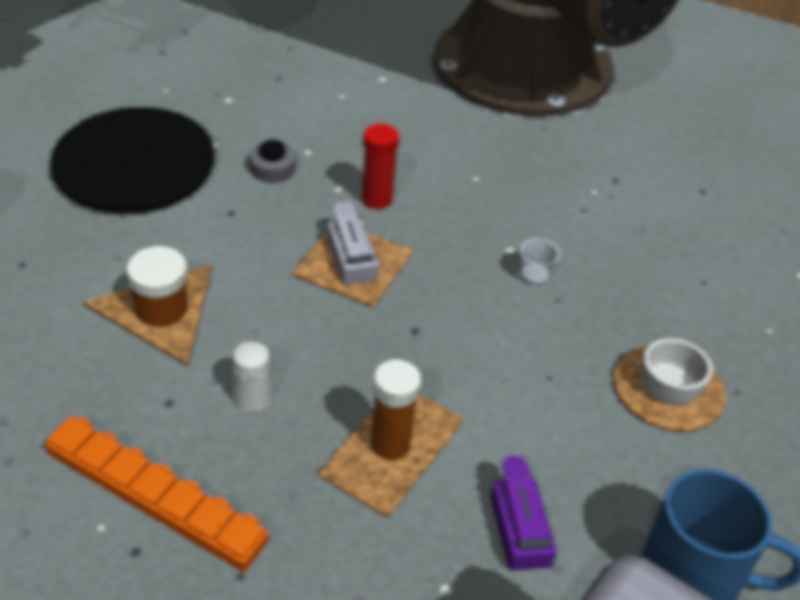

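View pics/t5.png

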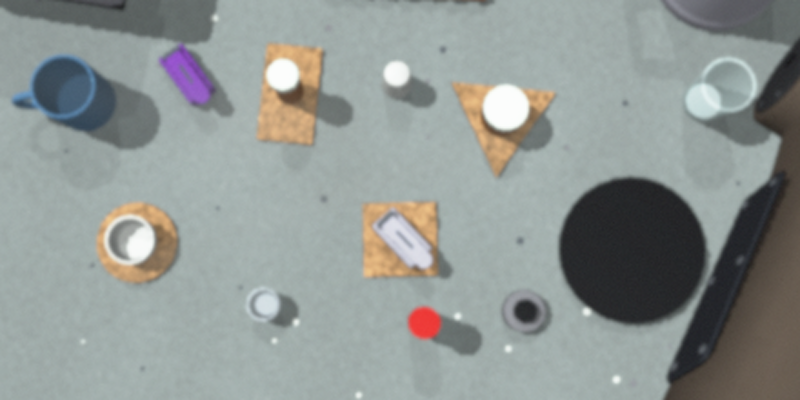

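Both views show all four things upright and centred:
- squat bottle on the triangle, top crop (505,108)
- tall bottle on the oblong (283,75)
- bowl on the round trivet (131,240)
- splitter on the square (402,238)

The turntable is empty and the look-alikes haven't moved.

```bash
python3 -c "
from station import ticket; print(ticket.sign_off())"
```

```text
the job is handed in; nothing more can be done
None
```

The swap is finished and handed in after about 53 s of robot time: tall bottle on the oblong trivet, squat bottle on the triangle, bowl on the round and splitter on the square, each upright and centred in the final pictures.

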